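# Clamp a jar on a one-handed preparation board with a coarse ring and a fine knob

### The job

Clamp the glass jar on the one-handed preparation board: turn the large black outer ring clockwise to run the jaw up, stopping when it meets the jar or just as the gauge needle begins to stir, with the small orange knob still unturned. Then squeeze with the small orange inner knob (it draws in the far pad) until the gauge needle stands in the green band, never letting it swing on to the red, and let go. Work only by the two knobs, gently: do not push the jaw or the jar by hand, keep the jar upright, and leave everything else where it is.

Things in the scene. Friction and masses are not known exactly. Their poses are not given: they have to be found in the camera images.
- clamp: White preparation board, 300 x 500 x 12 mm, fixed to the table; origin at the centre of its underside, y along its long side, z up. The clamp runs along board y at x = 0: grey drive housing with both knobs (100 x 90 mm, top 50 mm above the table, centre y = -105 mm), moving jaw, jar, sprung far pad, then the round 80 mm force gauge. Rails at x = +-62 mm, 22 mm high.
- pad_nominal (a point): Nominal place of the far pad's face (92 mm wide, 16 to 48 mm above the table), with the inner knob at 0: fixed to the board at y = +85 mm. The true pad stands up to 7 mm nearer or farther along board y from run to run and is not measured: where the jar meets it must be felt or read from the gauge, centred 82 mm beyond the pad, 53 mm high.
- ring_mid (a point): Centre of the black outer ring (coarse), on the vertical knob axis, at mid height of the ring. Ring 56 mm across, 28 mm high (14 mm above and below this point), 4 mm above the housing top. Around it, out to 95 mm from the axis, nothing but the inner knob is higher than 54 mm.
- ring (a joint): Angle of the outer ring, rad, 0 to 4.2; grows clockwise seen from above. Each rad moves the jaw 18 mm towards the jar. Stays where it is left; friction about 0.45 N m, plus 0.018 N m per newton of clamping force.
- knob_mid (a point): Centre of the orange inner knob (fine), on the same vertical axis above the ring, at mid height of the knob's head. Head 30 mm across, 28 mm high (14 mm above and below this point), carried on a 16 mm thick stem 8 mm above the ring's top.
- knob (a joint): Angle of the inner knob, rad, 0 to 5, near 0 at the start; grows clockwise seen from above. Each rad draws the far pad and gauge 6 mm towards the jar and the jaw. Stays where it is left; friction about 0.14 N m, plus 0.006 N m per newton of clamping force. It turns independently of the ring.
- jaw: The moving jaw: 10 mm aluminium plate, 100 mm wide, 14 to 50 mm above the table; origin on the board underside below its face.
- jaw_face (a point): Middle of the moving jaw's rubber face (92 mm wide, from 16 to 48 mm above the table). The face looks along board +y, towards the jar; the point's axes are those of the board.
- needle (a joint): Angle of the red needle of the clamp's force gauge, rad; 0 = no force, on the black mark, pointing along board -x, growing clockwise seen from above, 0.1 rad per newton on the far pad (0.15 rad for each mm the pads close once the jar is caught between both pads). Green band 0.9 to 1.15 rad, red from 1.6 rad.
- jar: Closed amber glass jar with a green lid, 70 mm across, 95 mm high, about 0.35 kg, standing loose on the board between jaw and far pad, in line with them; origin at the centre of its underside. The jaw slides it along the board until it meets the far pad.
- carrot: Bystander: orange carrot piece, 32 mm across, 50 mm high, standing on the board.
- dish: Bystander: small white dish, 60 mm across, 25 mm high, on the board.
- mug: Bystander: blue mug, 76 mm across, 90 mm high, on the table.
- bowl: Bystander: steel bowl, 170 mm across, 70 mm high, on the table.
- spice: Bystander: glass spice jar with a red lid, 44 mm across, 90 mm high, on the table.
- spoon: Bystander: spoon lying on the table.
- soap: Bystander: green soap bottle, 60 mm across, 160 mm high, on the table.
Mind the look-alikes: they are no part of the job. There is more than one size of the jar; the job needs the largest.

How it is judged:
By the outcome, as a careful person would: the job done as asked, in the order asked, and still so for the second after the job is handed in, with the robot touching nothing.
It also fails if it takes over 64 s, if anything falls off the work surface, if the arm or the gripper's body presses on something with over 40 N, if the wrist force passes 120 N, or if a joint passes its speed limit or range.

### The arm

A 6-joint arm with a two-finger parallel gripper is mounted at the origin on the work surface. World frame = base frame: x ahead of the robot, y to its left, z up, the work surface at z = 0. Lengths are in mm, angles in rad, forces in N, time in s.
With the tool pointing down it reaches from about 275 to 1000 mm from the base axis. Payload 8.4 kg.
Tool frame: the origin (TCP) lies at the centre of the arm's flange, where the gripper is bolted on; the fingertips stand 173 mm ahead of it and the grasp point (between the pads) lies 155 mm ahead of it (tcp_to_tips is the distance from the TCP to the fingertips, in mm); z points along the fingers, x is the direction in which the jaws open and shut, and the axes are right-handed (so a half turn about z gives the same grasp; the last joint's range is limited). The gripper opens to 85 mm and grips with 20 to 120 N. Pads are 22 mm wide; open, the fingers measure 114 mm over their backs; the gripper's body (76 mm by 85 mm) begins 54 mm behind the grasp point. The pads swing forward as they close: fully open they stand 13 mm farther back than shut.
Start: joints at [1.343, 0.353, 1.633, -0, 1.155, -0.002], TCP at [139.927, 609.139, 404.681] pointing down, gripper open.
Joint ranges: [-2.63, 2.63], [-0.92, 2.1], [0.06, 2.66], [-1.3, 4.44], [0, 2.69], [-3.02, 3.02]. Speed limits (rad/s): [2.22, 2.22, 2.79, 3.14, 3.14, 3.14].

### API

Orientations are given as [roll, pitch, yaw] about the fixed x, y, z axes, in that order (R = Rz(yaw) Ry(pitch) Rx(roll)).
In Python, from rig import sense, grab_frame, camera_info, sign_off, tcp_to_tips gives the robot as it stands.
- The arm moves only by the shell command python3 -m creep 'ROWS' [FORCE]. ROWS is text: rows parted by semicolons, each of 5 numbers parted by spaces: the opening in per cent of the stroke, from 0 (shut) to 100 (fully open), then the shift along the tool's x, y, z in cm, then the turn about the tool's z in degrees. In form: fingers tx ty tz roll; .... A call has 1 to 20 rows; each row is the pose to reach, as a shift and turn from the pose measured when the call began, along the tool's axes at that moment; what a row does not reach only later rows make up. A row lasts 1/10 s, in which the tool goes at most 50 mm and 8.59 degrees, less where a joint would pass 70% of its speed; a pose out of reach is approached as far as the arm can. A call with a gripper value outside its range is refused whole. The fingers move at their own pace and stop on an object; FORCE is the grip in N (left out, the last holds). Time passes only in rows, so rows that repeat a pose let the fingers close. It gives the time, the measured TCP pose, the force and the opening at its end, in the units of the state.
- sense(): the state, without advancing time (a new reading comes with each control period).
- grab_frame(name): name is "scene" or "top"; returns (picture, depth): 384x512x3 uint8, blue, green, red; 384x512 float32, mm along the optical axis (not along the pixel's ray), 0 where there is no reading.
- camera_info(name): a dict with "vertical_fov" (degrees; the focal length in pixels is half the picture's height over the tangent of half this angle, whatever the lens; pixels are square), "cx", "cy" (the principal point, pixels), "world_to_cam" (4x4, takes a point from world to camera coordinates). Camera axes: x right, y down, z forward; pixel columns grow to the right and rows downward; lengths in mm; the calibration is good to about 2 mm. A picture is of the moment at which its call begins. camera_info takes no time and is no camera call.
- sign_off(): hands the job in, once; it reports no verdict.
The state is a dict: "clock": time; "qpos": joint angles; "qvel": joint speeds; "joint_efforts": joint torques, N m; "eef_pos": TCP position; "tcp_rot": TCP orientation; "contact_force": force on the tool from outside, world axes, zero at the start; "wrist_torque": the same for the moment, N m; "opening": opening from 0.0 (shut) to 1.0 (fully open).
Only numpy, scipy, OpenCV 4.12 (cv2) and the standard library are available. Lean on these libraries where they do the work, as an engineer would, in place of code of your own. Each camera call takes 0.05 s, during which the arm holds its last target.

## Working session

There is one attempt and no reset: what is moved stays moved. The work goes in short steps, Python scripts to look and compute and a shell command to move; the robot and the scene stay as the last step left them, time stands still between calls to the robot, and variables do not carry over. Pictures are saved under pics/ and viewed, and the job is handed in when it is done.

```bash
ls; mkdir -p pics; python3 - <<'E'
from rig import *
import cv2,json,numpy as np
s=sense();print(s)
for n in("scene","top"):
    p,d=grab_frame(n);cv2.imwrite(f"pics/{n}0.png",p);np.savez(f"pics/{n}0.npz",p=p,d=d);print(n,camera_info(n))
E
```

```text
pics
{'clock': 0.0, 'qpos': array([ 1.34263678e+00,  3.53644941e-01,  1.63413878e+00,  2.61217947e-05,
        1.15520325e+00, -2.38023032e-03]), 'qvel': array([-0.00080642, -0.00064573,  0.00185636, -0.0011431 ,  0.00057635,
        0.00060761]), 'joint_efforts': array([ 2.10513746e-03, -6.05243683e+01, -3.42061722e+01,  1.42768804e-04,
        9.42763902e-03, -1.89145629e-05]), 'eef_pos': array([139.84638823, 608.90922002, 403.96153107]), 'tcp_rot': array([-3.14156545e+00,  1.39425185e-03,  1.34500647e+00]), 'contact_force': array([ 0.07915221,  0.52113488, -0.01444978]), 'wrist_torque': array([-0.00156803, -0.01687862, -0.01943746]), 'opening': 0.9980753197436354}
scene {'vertical_fov': 54.03220434025371, 'cx': 253.94189011869602, 'cy': 192.14481299084852, 'world_to_cam': array([[ 7.89906054e-01,  6.13214738e-01, -4.01377100e-03,
        -4.71692755e+02],
       [ 3.79097998e-01, -4.93454891e-01, -7.82807114e-01,
        -1.46588875e+02],
       [-4.82009475e-01,  6.16822466e-01, -6.22251486e-01,
         1.47235274e+03],
       [ 0.00000000e+00,  0.00000000e+00,  0.00000000e+00,
         1.00000000e+00]])}
top {'vertical_fov': 44.83113611153174, 'cx': 263.60733978708924, 'cy': 191.7565081572961, 'world_to_cam': array([[-4.66681950e-03, -9.99921041e-01,  1.16675544e-02,
         1.42855928e+01],
       [-9.92579030e-01,  3.21414724e-03, -1.21558784e-01,
         6.05842363e+02],
       [ 1.21511685e-01, -1.21482627e-02, -9.92515657e-01,
         1.44862099e+03],
       [ 0.00000000e+00,  0.00000000e+00,  0.00000000e+00,
         1.00000000e+00]])}
```

View pics/scene0.png

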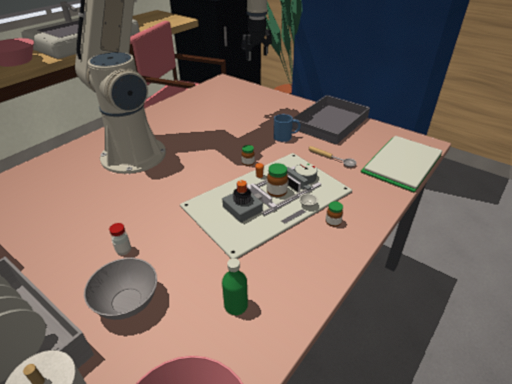

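View pics/top0.png

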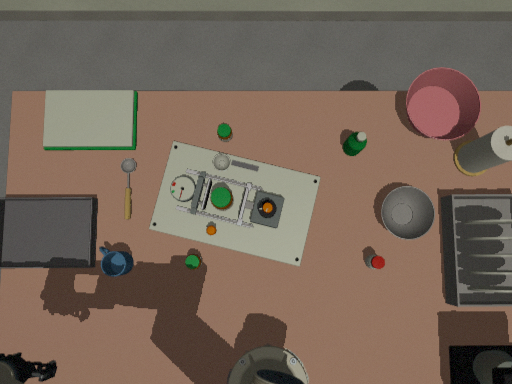

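The top view shows the clamp. The housing and knobs are at (267,208), the jar's green lid at (221,197) and the gauge at (183,189). The smaller look-alike jars are at (224,131) and (193,261). The largest jar, between the jaws, is the one the job needs. I'll confirm that in an enlarged crop and measure.

```bash
cat > h.py <<'E'
import numpy as np,cv2
from rig import *
def cam(n):
    c=camera_info(n);f=192/np.tan(np.radians(c["vertical_fov"]/2));return f,c["cx"],c["cy"],np.array(c["world_to_cam"])
def ray(n,u,v,z):
    f,cx,cy,T=cam(n);R=T[:3,:3];o=-R.T@T[:3,3];d=R.T@np.array([(u-cx)/f,(v-cy)/f,1]);return o+d*(z-o[2])/d[2]
def proj(n,p):
    f,cx,cy,T=cam(n);q=T[:3,:3]@np.array(p,float)+T[:3,3];return cx+f*q[0]/q[2],cy+f*q[1]/q[2]
def crop(src,u0,v0,u1,v1,k,out):
    cv2.imwrite(out,cv2.resize(src[v0:v1,u0:u1],None,fx=k,fy=k,interpolation=cv2.INTER_CUBIC))
E
python3 - <<'E'
from h import *
t=np.load("pics/top0.npz")["p"];s=np.load("pics/scene0.npz")["p"]
crop(t,140,120,330,270,4,"pics/topc0.png")
crop(s,180,135,360,255,4,"pics/scenec0.png")
# orange blobs, green, black dots
hsv=cv2.cvtColor(t,cv2.COLOR_BGR2HSV)
def blobs(m,name):
    n,l,st,c=cv2.connectedComponentsWithStats(m.astype(np.uint8))
    for i in range(1,n):
        if st[i,4]>=4: print(name,st[i],c[i].round(2))
roi=np.zeros(t.shape[:2],bool);roi[120:275,140:330]=1
H,S,V=[hsv[...,i] for i in range(3)]
blobs(roi&(H>5)&(H<18)&(S>200)&(V>120),"orange")
blobs(roi&(H>50)&(H<75)&(S>150),"green")
blobs(roi&(V<40),"black")
E
```

```text
orange [263 203   9  10  61] [267.28 206.8 ]
orange [207 226   9   9  64] [210.86 229.95]
green [218 124  13  13 134] [223.83 130.13]
green [211 188  20  19 300] [220.56 196.92]
green [186 255  13  14 141] [191.92 261.45]
black [175 146   2   2   4] [175.5 146.5]
black [204 181   8  28  45] [207.49 194.76]
black [315 180   2   3   4] [315.25 181.  ]
black [258 199  18  19 117] [267.2  207.64]
black [296 259   2   2   4] [296.5 259.5]
```

View pics/topc0.png

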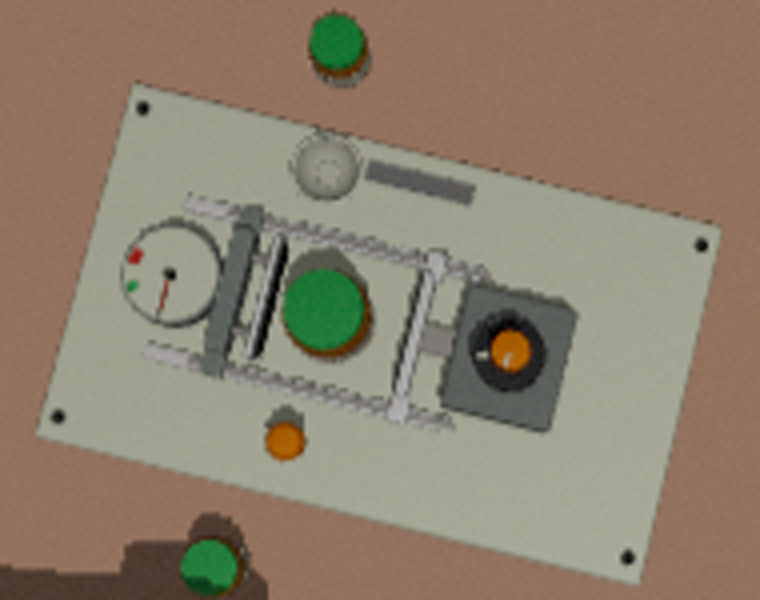

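View pics/scenec0.png

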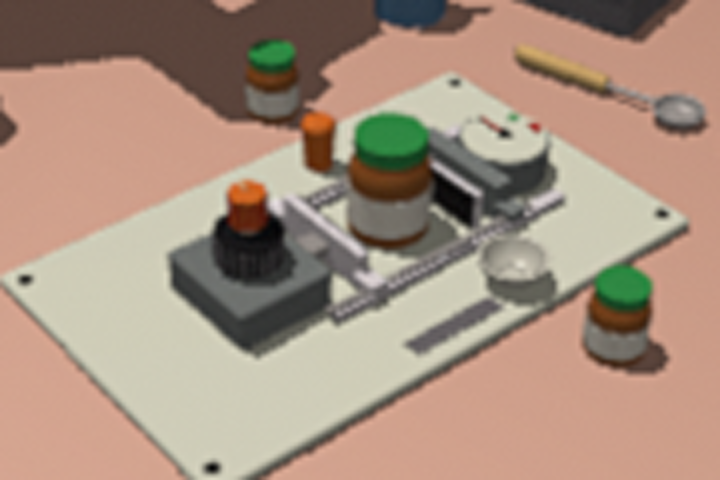

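```bash
python3 - <<'E'
from h import *
# board hole dots, full-res coordinates from 4x crop: (u/4+140, v/4+120)
P=[ray("top",a/4+140-.4,b/4+120-.4,12)[:2] for a,b in[(143,108),(58,417),(701,245),(627,558)]]
P=np.array(P);print(P.round(1));print("centre",P.mean(0), [np.linalg.norm(P[i]-P[j]).round(1) for i,j in((0,1),(2,3),(0,2),(1,3))])
yd=((P[0]+P[1])-(P[2]+P[3]));yd/=np.linalg.norm(yd);xd=np.array([yd[1],-yd[0]])
c=P.mean(0);print("yd",yd,"xd",xd,"board yaw",np.arctan2(xd[1],xd[0]))
print("axis by board",c-105*yd)
hs=np.load
for n in("top","scene"):
    t=np.load(f"pics/{n}0.npz");im=t["p"];hsv=cv2.cvtColor(im,cv2.COLOR_BGR2HSV);H,S,V=[hsv[...,i] for i in range(3)]
    m=((H>3)&(H<18)&(S>180)&(V>100)).astype(np.uint8)
    k,l,st,cc=cv2.connectedComponentsWithStats(m)
    g=proj(n,[*(c-105*yd),104]);print(n,"proj expected knob",g)
    for i in range(1,k):
        if st[i,4]>15 and abs(cc[i]-g).max()<25: print(n,st[i],cc[i],"ray z=118",ray(n,*cc[i],118),"z=104",ray(n,*cc[i],104),"depth",np.median(t["d"][l==i]))
# jar lid, top z 107 ; depth check
t=np.load("pics/top0.npz")
for nm,(u,v),z in(("jarlid",(220.5,196.9),107),("jawtop mid",(413/4+140,340/4+120),50),("padtop mid",(268/4+140,292/4+120),48),("gauge",(170/4+140,274/4+120),53),("carrot",(210.9,229.95),62)):
    p=ray("top",u,v,z);print(nm,p.round(1),"board xy",((p[:2]-c)@xd).round(1),((p[:2]-c)@yd).round(1),"depth",t["d"][int(v),int(u)], )
E
```

```text
[[ 759.   300.1]
 [ 506.3  363.5]
 [ 644.2 -155.6]
 [ 392.1  -91.9]]
centre [575.38843974 104.0398757 ] [np.float64(260.5), np.float64(260.0), np.float64(469.9), np.float64(469.5)]
yd [0.24373102 0.96984287] xd [ 0.96984287 -0.24373102] board yaw -0.24621104120607995
axis by board [549.79668234   2.20637457]
top proj expected knob (np.float64(267.14306771760766), np.float64(207.4098949439626))
top [263 203  10  10  71] [267.22535211 207.1971831 ] ray z=118 [549.19920664   2.2314408  118.        ] z=104 [550.44330294   1.9530603  104.        ] depth 1399.304
scene proj expected knob (np.float64(241.93749954505475), np.float64(185.34341047825544))
scene [255 163   8   6  37] [258.64864865 165.75675676] ray z=118 [538.88664659 100.30567757 118.        ] z=104 [526.58267371 116.56617112 104.        ] depth 1304.0239
scene [238 181   8   6  36] [241.63888889 183.58333333] ray z=118 [555.4368484   -5.58174732 118.        ] z=104 [543.47285022   8.50360378 104.        ] depth 1129.4305
jarlid [582.  143.5 107. ] board xy -3.2 39.9 depth 1413.6655
jawtop mid [562.5  76.4  50. ] board xy -5.8 -30.0 depth 1462.3209
padtop mid [601.2 191.   48. ] board xy 3.8 90.7 depth 1475.0125
gauge [615.1 267.8  53. ] board xy -1.4 168.5 depth 1467.2335
carrot [484.  176.2  62. ] board xy -106.2 47.8 depth 1446.2976
```

```bash
python3 -m creep '100 -49.95 53.54 6 0;100 -49.95 53.54 6 0;100 -49.95 53.54 6 0;100 -49.95 53.54 6 0;100 -49.95 53.54 6 0;100 -49.95 53.54 6 0;100 -49.95 53.54 6 0;100 -49.95 53.54 6 0;100 -49.95 53.54 6 0;100 -49.95 53.54 6 0;100 -49.95 53.54 6 0;100 -49.95 53.54 6 0;100 -49.95 53.54 6 0;100 -49.95 53.54 6 0;100 -49.95 53.54 6 0;100 -49.95 53.54 6 0;100 -49.95 53.54 6 0;100 -49.95 53.54 6 0'
python3 - <<'E'
from h import *
for n in("scene","top"):
    p,d=grab_frame(n);cv2.imwrite(f"pics/{n}1.png",p)
    if n=="scene":crop(p,160,60,360,230,4,"pics/s1.png")
    else:crop(p,140,120,330,270,4,"pics/t1.png")
s=sense();print(s["clock"],s["eef_pos"],s["tcp_rot"],s["qpos"],s["contact_force"],s["wrist_torque"])
e=np.array([549.7,2.2])-s["eef_pos"][:2];y=s["tcp_rot"][2];print("tool dx,dy mm",e@[np.cos(y),np.sin(y)],e@[np.sin(y),-np.cos(y)])
E
```

```text
clock: 1.9
eef_pos: [549.2, 2.8, 344.4]
tcp_rot: [-3.14, 0.001, 1.345]
contact_force: [0.3, -0.6, -0.2]
opening: 1.003
2.0 [549.25232233   3.13051439 344.70145617] [-3.14120409e+00  1.18401078e-03  1.34623934e+00] [ 3.29705117e-03  3.03693846e-01  1.85309600e+00 -1.27847790e-03
  9.85449153e-01 -1.34223537e+00] [-0.86604144  0.91706594 -0.081235  ] [0.03285258 0.00584519 0.01651508]
tool dx,dy mm -0.8074654340335913 0.6436395794236898
```

View pics/s1.png

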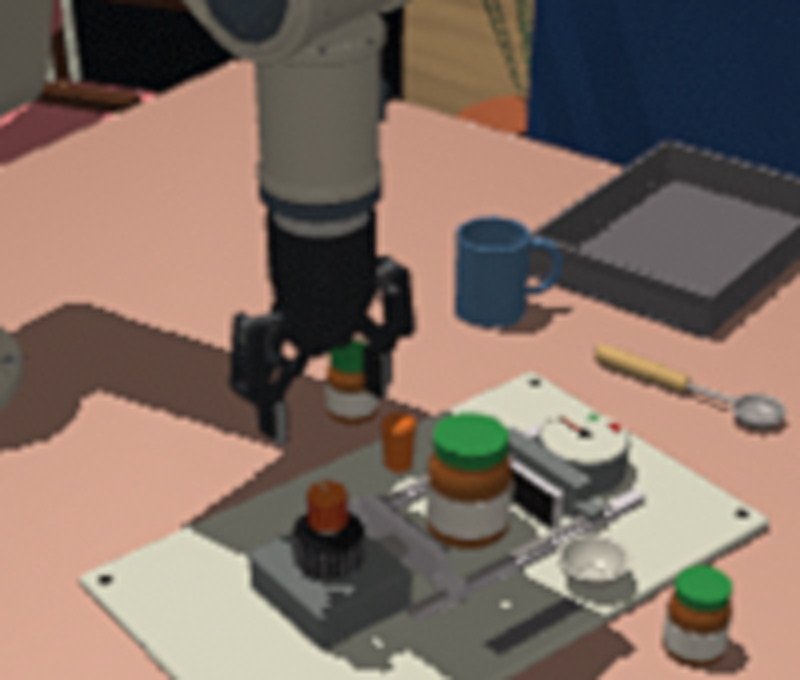

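View pics/t1.png

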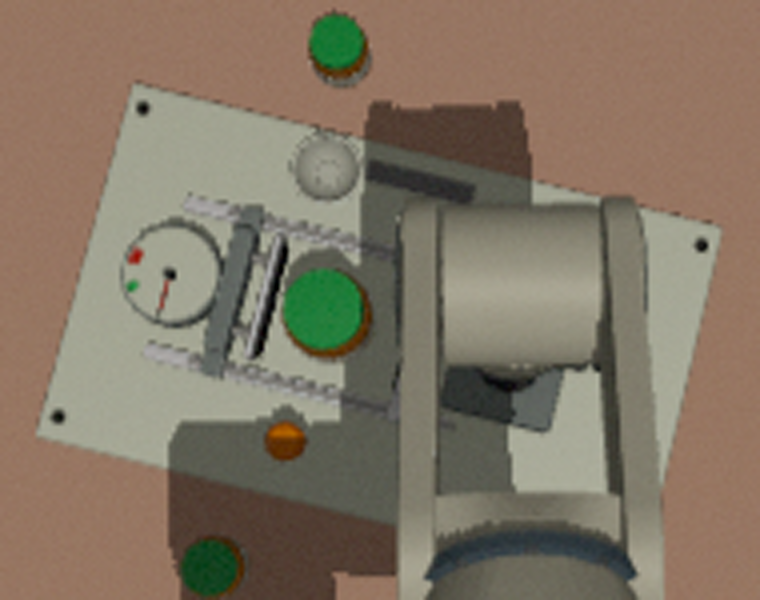

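Both views show the gauge clearly. The needle is at zero in the top crop at (165,295), and the tool is centred over the knob axis. The big jar stands between the jaws, and the smaller jars are off the board. Next I'll go down around the ring.

```bash
python3 -m creep '100 -0.08 0.06 3 0;100 -0.08 0.06 6 0;100 -0.08 0.06 9 0;100 -0.08 0.06 10.5 0;100 -0.08 0.06 11.5 0;100 -0.08 0.06 11.5 0;100 -0.08 0.06 11.5 0' 60
python3 - <<'E'
from h import *
p,d=grab_frame("scene");crop(p,200,100,300,220,6,"pics/s2.png")
s=sense();print(s["clock"],s["eef_pos"],s["tcp_rot"],s["contact_force"],s["wrist_torque"])
e=np.array([549.7,2.2])-s["eef_pos"][:2];y=s["tcp_rot"][2];print("tool dx,dy mm",e@[np.cos(y),np.sin(y)],e@[np.sin(y),-np.cos(y)])
E
```

```text
clock: 2.7
eef_pos: [549.8, 2.5, 230.4]
tcp_rot: [3.141, 0.001, 1.347]
contact_force: [-1.5, -0.5, -0.2]
opening: 1.003
2.75 [549.99798308   2.39569489 230.67857186] [3.14050542e+00 8.48955744e-04 1.34674498e+00] [-0.94660485  0.289939    0.11118783] [0.02941865 0.03631319 0.04092249]
tool dx,dy mm -0.2570098945537467 -0.2470553048480554
```

View pics/s2.png

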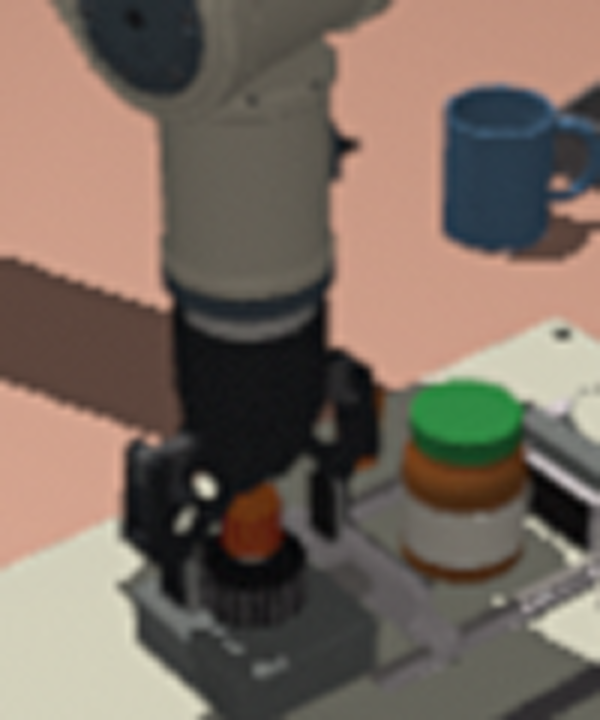

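```bash
python3 -m creep '55 0 0 0 0;55 0 0 0 0;55 0 0 0 0;55 0 0 0 0;55 0 0 0 0;55 0 0 0 0;55 0 0 0 0;55 0 0 0 0' 60
python3 - <<'E'
from h import *
s=sense();print(s["clock"],s["eef_pos"],s["contact_force"],s["wrist_torque"],s["opening"])
E
```

```text
clock: 3.55
eef_pos: [550.1, 0.8, 232.5]
tcp_rot: [3.139, 0.004, 1.348]
contact_force: [-6.3, -13.4, 18.3]
opening: 0.634
3.55 [550.14278288   0.76528937 232.47124074] [ -6.34949978 -13.40205743  18.26027574] [-2.53431196  1.0231211   0.2286354 ] 0.6337339308445082
```

```bash
python3 -m creep '55 0 0 0 0;55 0 0 0 0;55 0 0 0 6;55 0 0 0 13;55 0 0 0 20;55 0 0 0 27;55 0 0 0 34;55 0 0 0 40;55 0 0 0 40;55 0 0 0 40' 60
python3 - <<'E'
from h import *
s=sense();print(s["clock"],s["eef_pos"],s["contact_force"],s["wrist_torque"],s["opening"],s["tcp_rot"])
p,d=grab_frame("scene");crop(p,200,100,360,220,5,"pics/s3.png")
p,d=grab_frame("top");crop(p,140,120,330,270,4,"pics/t3.png")
E
```

```text
clock: 4.55
eef_pos: [549.8, 0.1, 232.7]
tcp_rot: [3.137, 0.003, 0.65]
contact_force: [-2.8, -7.1, 3.3]
opening: 0.631
4.55 [5.49790122e+02 1.06083640e-01 2.32671363e+02] [-2.76083678 -7.12786697  3.2982957 ] [-1.32564867  0.63570911 -0.40984669] 0.6314421122766884 [3.13698957e+00 2.77816985e-03 6.49659135e-01]
```

View pics/s3.png

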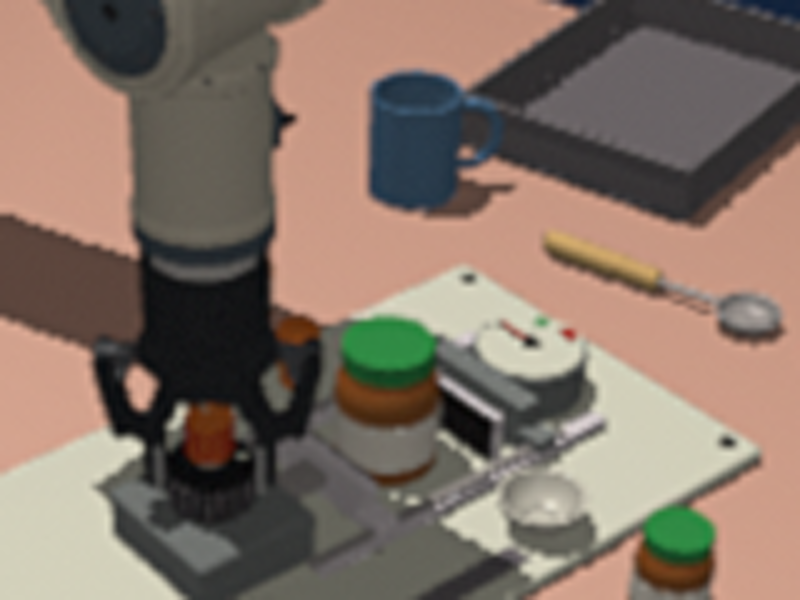

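View pics/t3.png

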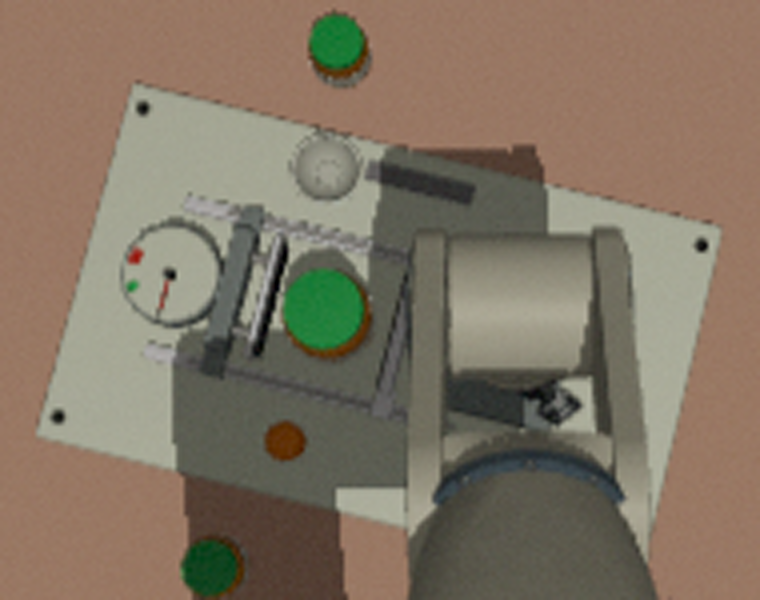

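The jaw moved about 12 mm and the needle is still at zero. I'll keep turning.

```bash
python3 -m creep '55 0 0 0 6;55 0 0 0 13;55 0 0 0 20;55 0 0 0 27;55 0 0 0 34;55 0 0 0 41;55 0 0 0 48;55 0 0 0 52;55 0 0 0 52;55 0 0 0 52' 60
python3 - <<'E'
from h import *
s=sense();print(s["clock"],s["eef_pos"],s["contact_force"],s["wrist_torque"],s["opening"],s["tcp_rot"],s["qpos"][5])
p,d=grab_frame("scene");crop(p,200,100,360,220,5,"pics/s4.png")
p,d=grab_frame("top");crop(p,140,120,330,270,4,"pics/t4.png")
E
```

```text
clock: 5.65
eef_pos: [549.0, -0.1, 232.7]
tcp_rot: [3.136, 0.0, -0.257]
contact_force: [-4.3, -3.9, 3.5]
opening: 0.629
5.65 [ 5.49034419e+02 -1.19550102e-01  2.32658887e+02] [-4.25052244 -3.86466869  3.47406763] [-0.44675385  1.15459282 -0.41843121] 0.6288579328721082 [ 3.13587624e+00  3.66999655e-04 -2.57010462e-01] 0.26151122019656514
```

View pics/s4.png

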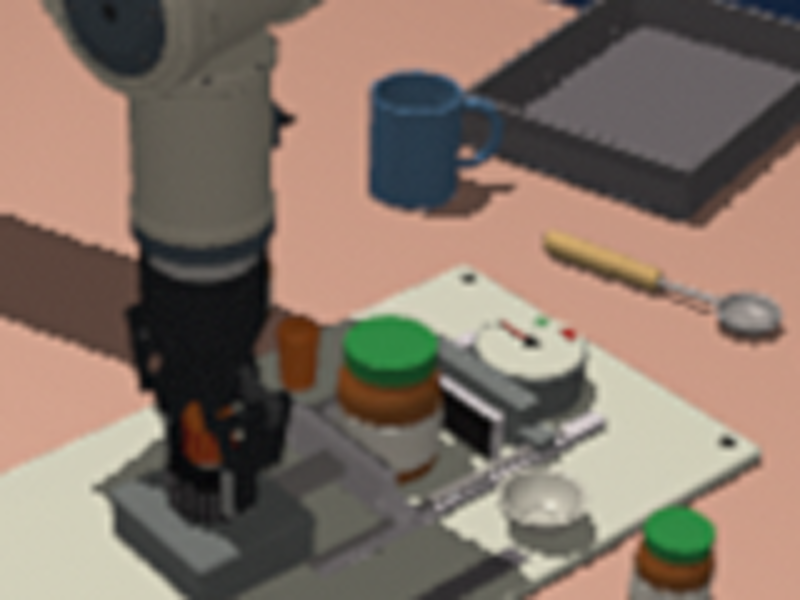

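View pics/t4.png

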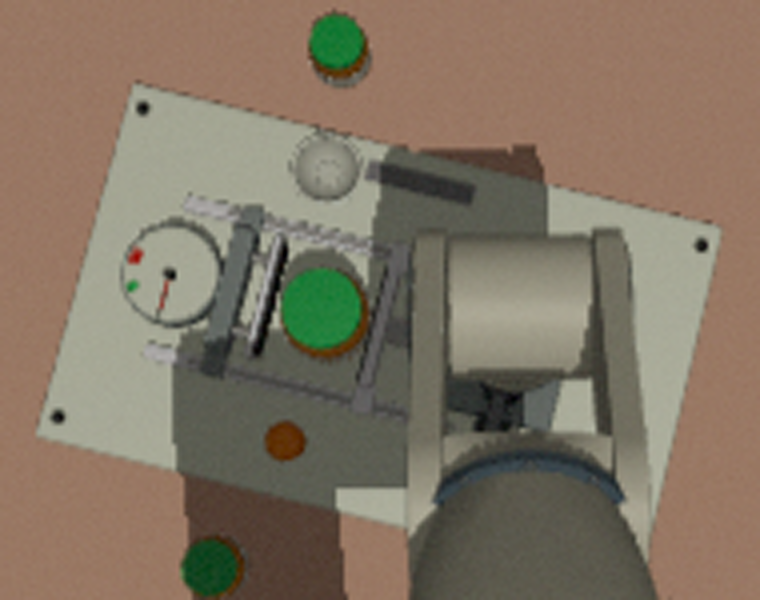

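The jar lid has shifted about 1 mm (crop 325→322), so the jaw has just met the jar. The needle is still at zero. I'll set up a needle reading and creep until it begins to stir.

```bash
cat >> h.py <<'E'
def look(tag):
    """needle angle: red pixels in dial, rays on z=53 plane about dial centre; jar lid by green"""
    yd=np.array([.24373,.96984]);xd=np.array([.96984,-.24373]);c=np.array([575.4,104.0])
    out={}
    for n in("top","scene"):
        p,_=grab_frame(n)
        if n=="top":crop(p,140,120,330,270,4,f"pics/t{tag}.png")
        else:crop(p,200,100,360,220,5,f"pics/s{tag}.png")
        b,g,r=[p[...,i].astype(int) for i in range(3)]
        red=(r-np.maximum(g,b)).clip(0)
        pts=[];w=[]
        for v,u in zip(*np.nonzero(red>25)):
            q=ray(n,u,v,53)[:2]-c;x,y=q@xd,q@yd
            if abs(y-167)<45 and abs(x)<45: pts.append((x,y));w.append(red[v,u])
        pts=np.array(pts);w=np.array(w,float)
        out[n]=pts,w
        hsv=cv2.cvtColor(p,cv2.COLOR_BGR2HSV);H,S=hsv[...,0],hsv[...,1]
        if n=="top":
            m=(H>50)&(H<75)&(S>150);m[:,:200]=0;m[:180]=0;m[225:]=0;m[:,250:]=0
            v,u=np.nonzero(m);q=ray(n,u.mean(),v.mean(),107)[:2]-c;print("lid board",(q@xd).round(2),(q@yd).round(2))
    return out
def needle(tag,dc=None):
    o=look(tag)
    for n,(P,w) in o.items():
        # dial centre about y=167, red mark lies at far radius/angle>1.5: keep r<27
        c0=np.array([-1.4,168.5]) if n=="top" else SC
        if c0 is None: c0=np.array([0,167.])
        d=P-c0;r=np.hypot(*d.T);a=np.arctan2(d[:,1],-d[:,0])  # 0 along -x, clockwise seen from above -> toward +y
        k=(r>5)&(r<30)&(a<1.62)
        print(n,"needle",np.round((a[k]*w[k]).sum()/w[k].sum(),3) if k.any() else None,k.sum(),"rad",r[k].max().round(1) if k.any() else "")
SC=None
E
python3 - <<'E'
from h import *
needle("5")
t0=np.load("pics/top0.npz")["p"]
s=sense();print(s["clock"])
E
python3 -m creep '55 0 0 0 4;55 0 0 0 8;55 0 0 0 12;55 0 0 0 15;55 0 0 0 15' 60
python3 - <<'E'
from h import *
needle("6");s=sense();print(s["clock"],s["contact_force"],s["wrist_torque"])
E
```

```text
clock: 6.3
eef_pos: [548.8, -0.0, 232.7]
tcp_rot: [3.136, -0.0, -0.518]
contact_force: [-1.6, -1.4, 2.0]
opening: 0.63Traceback (most recent call last):
  File "<stdin>", line 2, in <module>
  File "h.py", line 33, in needle
    o=look(tag)
  File "h.py", line 23, in look
    q=ray(n,u,v,53)[:2]-c;x,y=q@xd,q@yd
      ~~~^^^^^^^^^^
  File "h.py", line 6, in ray
    f,cx,cy,T=cam(n);R=T[:3,:3];o=-R.T@T[:3,3];d=R.T@np.array([(u-cx)/f,(v-cy)/f,1]);return o+d*(z-o[2])/d[2]
              ~~~^^^
  File "h.py", line 4, in cam
    c=camera_info(n);f=192/np.tan(np.radians(c["vertical_fov"]/2));return f,c["cx"],c["cy"],np.array(c["world_to_cam"])
ValueError: time passes only in moves, steps and waits
Traceback (most recent call last):
  File "h.py", line 33, in needle
    o=look(tag)
  File "h.py", line 23, in look
    q=ray(n,u,v,53)[:2]-c;x,y=q@xd,q@yd
      ~~~^^^^^^^^^^
  File "h.py", line 6, in ray
    f,cx,cy,T=cam(n);R=T[:3,:3];o=-R.T@T[:3,3];d=R.T@np.array([(u-cx)/f,(v-cy)/f,1]);return o+d*(z-o[2])/d[2]
              ~~~^^^
  File "h.py", line 4, in cam
    c=camera_info(n);f=192/np.tan(np.radians(c["vertical_fov"]/2));return f,c["cx"],c["cy"],np.array(c["world_to_cam"])
ValueError: time passes only in moves, steps and waits
```

```bash
python3 - <<'E'
s=open("h.py").read()
s=s.replace("def cam(n):","import functools\n@functools.lru_cache(None)\ndef cam(n):")
open("h.py","w").write(s)
E
python3 - <<'E'
from h import *
needle("6");s=sense();print(s["clock"],s["contact_force"],s["wrist_torque"])
E
```

```text
lid board -2.59 46.58
top needle 0.174 8 rad 24.9
scene needle -0.031 7 rad 24.6
6.45 [-3.34549734 -0.77923681  3.80920632] [ 0.13927473  0.85113415 -0.28114909]
```

View pics/t6.png

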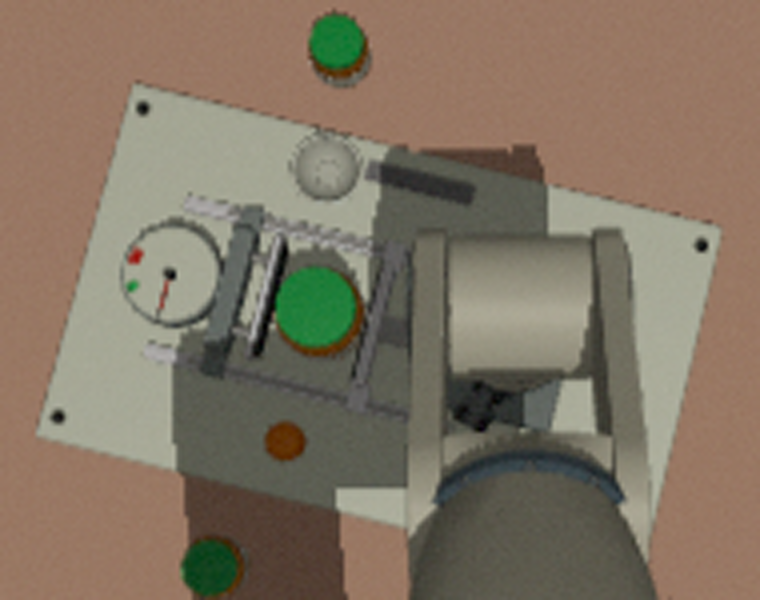

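View pics/s6.png

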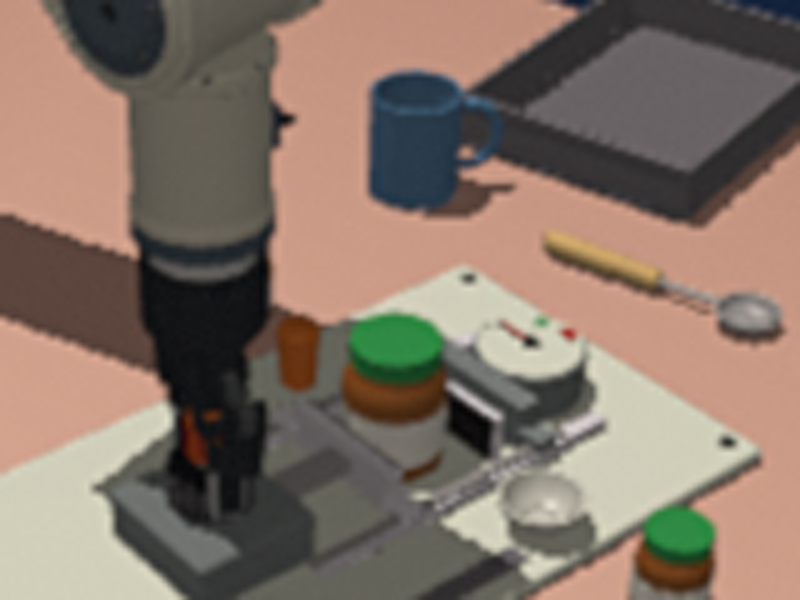

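```bash
python3 - <<'E'
import h,numpy as np
F={n:np.load(f"pics/{n}0.npz")["p"] for n in("top","scene")}
h.grab_frame=lambda n:(F[n],None)
h.needle("base")
E
python3 -m creep '55 0 0 0 3;55 0 0 0 6;55 0 0 0 8;55 0 0 0 8' 60
python3 - <<'E'
from h import *
needle("7");s=sense();print(s["clock"],s["contact_force"],s["wrist_torque"])
E
```

```text
lid board -3.17 40.02
top needle 0.184 7 rad 24.9
scene needle -0.034 7 rad 24.6
clock: 6.85
eef_pos: [548.7, 0.0, 232.7]
tcp_rot: [3.136, -0.001, -0.656]
contact_force: [-2.3, -1.1, 2.4]
opening: 0.627
lid board -2.76 49.38
top needle 0.184 7 rad 24.9
scene needle -0.033 7 rad 24.6
6.95 [-2.36234839 -0.19132814  2.20016121] [ 0.29664642  0.84498656 -0.13524855]
```

Still at the baseline reading. Continuing in small steps.

```bash
python3 -m creep '55 0 0 0 2;55 0 0 0 4;55 0 0 0 4' 60
python3 - <<'E'
from h import *
needle("8");s=sense();print(s["clock"],s["contact_force"],s["wrist_torque"])
E
```

```text
clock: 7.25
eef_pos: [548.7, 0.0, 232.7]
tcp_rot: [3.136, -0.001, -0.725]
contact_force: [-3.6, -0.6, 1.5]
opening: 0.627
lid board -2.97 50.6
top needle 0.183 7 rad 24.9
scene needle -0.033 7 rad 24.6
7.35 [-2.9737403  -0.4582414   2.15037244] [ 0.31093248  0.78335453 -0.05934742]
```

```bash
python3 -m creep '55 0 0 0 2;55 0 0 0 3;55 0 0 0 3' 60
python3 - <<'E'
from h import *
needle("9");s=sense();print(s["clock"],s["contact_force"],s["wrist_torque"])
E
```

```text
clock: 7.65
eef_pos: [548.6, 0.1, 232.7]
tcp_rot: [3.136, -0.001, -0.776]
contact_force: [-1.8, 0.6, 3.2]
opening: 0.631
lid board -3.01 51.62
top needle 0.184 7 rad 24.9
scene needle -0.033 7 rad 24.6
7.75 [-2.30268705 -0.58402613  1.63081224] [0.41259832 0.81949616 0.19468499]
```

View pics/t9.png

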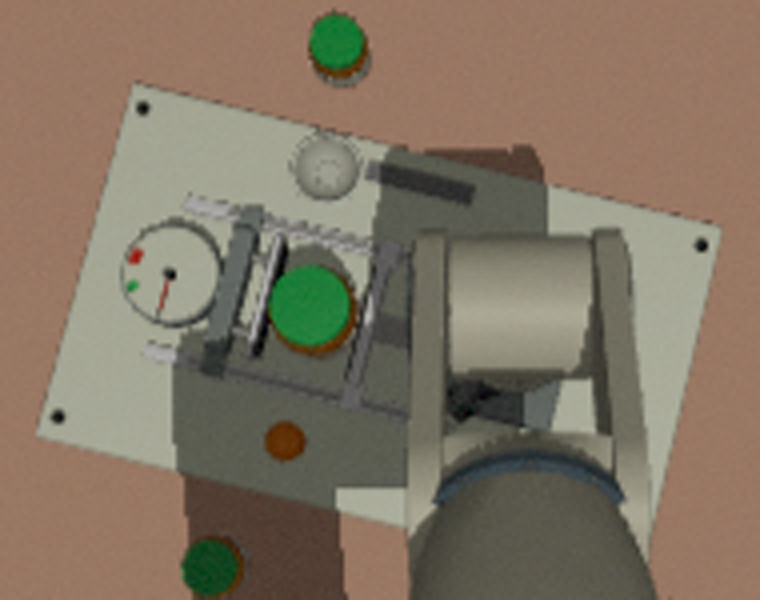

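```bash
python3 -m creep '55 0 0 0 2;55 0 0 0 3;55 0 0 0 3' 60
python3 - <<'E'
from h import *
needle("10");s=sense();print(s["clock"],s["contact_force"],s["wrist_torque"])
E
```

```text
clock: 8.05
eef_pos: [548.6, 0.1, 232.7]
tcp_rot: [3.136, -0.001, -0.828]
contact_force: [-3.0, 0.3, 2.1]
opening: 0.629
lid board -3.01 52.23
top needle 0.173 8 rad 24.9
scene needle -0.034 7 rad 24.6
8.15 [-2.77826011  1.01257543  1.16546068] [0.47596449 0.827431   0.16553897]
```

```bash
python3 -m creep '55 0 0 0 2;55 0 0 0 3;55 0 0 0 3' 60
python3 - <<'E'
from h import *
needle("11");s=sense();print(s["clock"],s["contact_force"],s["wrist_torque"])
E
```

```text
clock: 8.45
eef_pos: [548.6, 0.1, 232.7]
tcp_rot: [3.136, -0.001, -0.88]
contact_force: [-3.4, 1.0, 2.2]
opening: 0.628
lid board -2.99 52.89
top needle 0.186 10 rad 26.0
scene needle 0.038 6 rad 24.6
8.55 [-2.20844145  0.80672727  2.68837787] [0.54523652 0.8530005  0.17243303]
```

```bash
python3 - <<'E'
import cv2,numpy as np
r=[]
for k in("base","9","11"):
    a=cv2.imread(f"pics/t{k}.png")[200:350,100:240];b=cv2.imread(f"pics/s{k}.png")[300:400,450:600] if k!="base" else cv2.imread("pics/sbase.png")[300:400,450:600]
    r.append(np.vstack([cv2.resize(a,(260,280)),cv2.resize(b,(260,173))]))
cv2.imwrite("pics/cmp.png",np.hstack(r))
E
```

```text
(no output)
```

View pics/cmp.png

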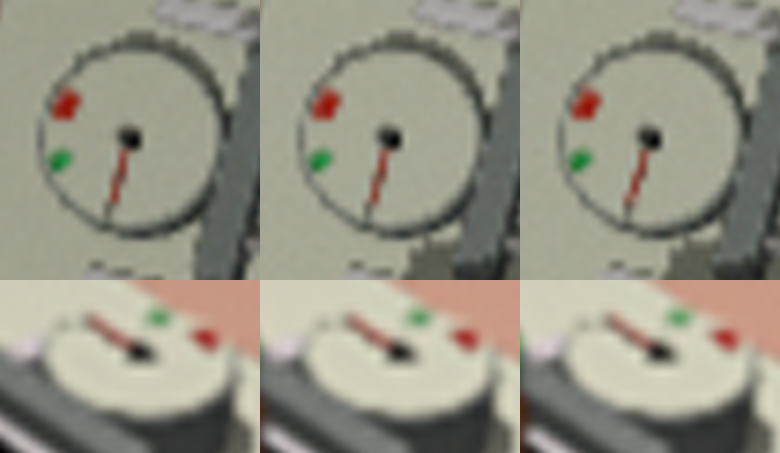

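The needle has just begun to stir: about 0.07 rad in the scene view, with the jar front at board y ≈ 88 and touching the pad. I'll release the ring here, rise to the knob and turn the tool back for margin.

```bash
python3 -m creep '100 0 0 0 0;100 0 0 0 0;100 0 0 0 0;100 0 0 0 0;100 0 0 0 0;100 0 0 0 0;100 0 0 -1 0;100 0 0 -2 0;100 0 0 -3.1 0;100 0 0 -3.1 -8;100 0 0 -3.1 -16;100 0 0 -3.1 -24;100 0 0 -3.1 -32;100 0 0 -3.1 -40;100 0 0 -3.1 -40;100 0 0 -3.1 -40'
python3 - <<'E'
from h import *
needle("12");s=sense();print(s["clock"],s["eef_pos"],s["contact_force"],s["wrist_torque"],s["qpos"][5])
E
```

```text
clock: 10.15
eef_pos: [548.8, 0.2, 264.4]
tcp_rot: [3.137, 0.002, -0.186]
contact_force: [0.4, -0.8, 0.3]
opening: 1.002
lid board -2.98 52.71
top needle 0.192 9 rad 26.0
scene needle 0.037 6 rad 24.6
10.25 [5.48759673e+02 1.87120181e-01 2.64087226e+02] [-0.26393327 -0.17963527 -0.21983299] [ 0.04343847  0.00457647 -0.01035872] 0.187846752713375
```

View pics/s12.png

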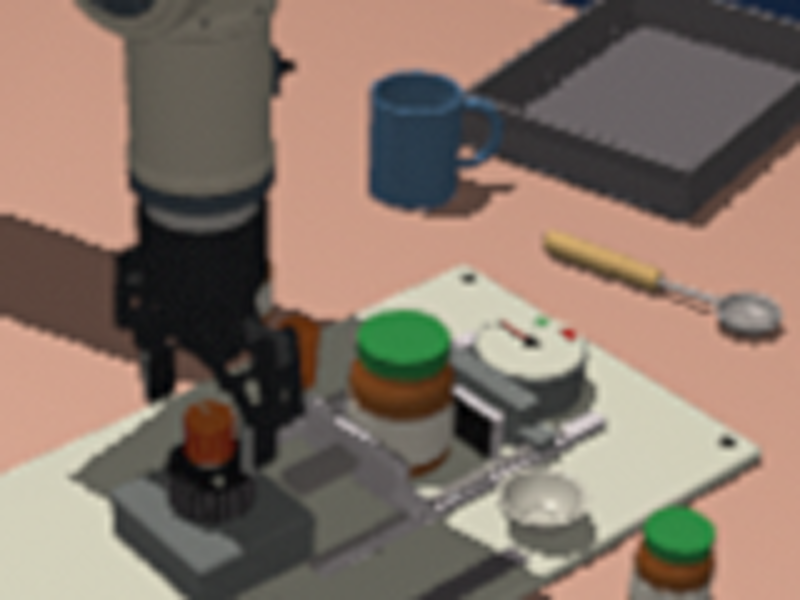

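The ring is free and the orange knob is clear between the fingers, at about (208,430) in the crop. Now I'll grip the knob.

```bash
python3 -m creep '25 0 0 0 0;25 0 0 0 0;25 0 0 0 0;25 0 0 0 0;25 0 0 0 0;25 0 0 0 0;25 0 0 0 0;25 0 0 0 0;25 0 0 0 0;25 0 0 0 0' 40
python3 - <<'E'
from h import *
needle("13");s=sense();print(s["clock"],s["eef_pos"],s["contact_force"],s["wrist_torque"],s["opening"])
E
```

```text
clock: 11.25
eef_pos: [549.1, 0.1, 264.3]
tcp_rot: [3.137, 0.001, -0.185]
contact_force: [2.9, -2.2, 3.4]
opening: 0.341
lid board -3.26 52.81
top needle 0.192 9 rad 26.0
scene needle 0.038 6 rad 24.6
11.35 [5.49126919e+02 1.34315860e-01 2.64334223e+02] [ 4.24238297 -1.99890169  3.58817676] [-0.30668991 -0.62743702 -0.09443755] 0.33567427189829446
```

View pics/s13.png

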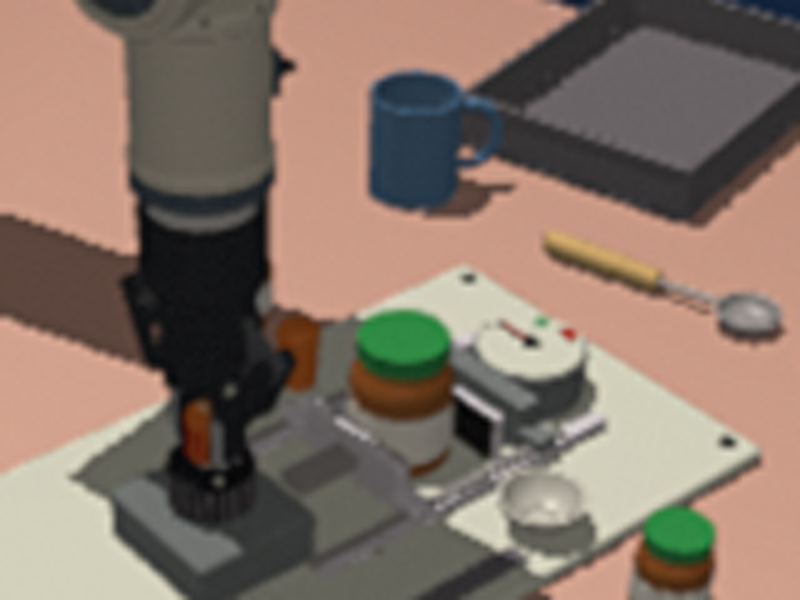

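Gripped at an opening of 0.34, which is the 30 mm head. First turn is 30°.

```bash
python3 -m creep '25 0 0 0 4;25 0 0 0 9;25 0 0 0 14;25 0 0 0 19;25 0 0 0 24;25 0 0 0 28;25 0 0 0 30;25 0 0 0 30;25 0 0 0 30' 40
python3 - <<'E'
from h import *
needle("14");s=sense();print(s["clock"],s["eef_pos"],s["contact_force"],s["wrist_torque"],s["opening"],s["tcp_rot"])
E
```

```text
clock: 12.25
eef_pos: [548.9, 0.2, 264.3]
tcp_rot: [3.137, -0.001, -0.708]
contact_force: [1.8, 0.2, 5.1]
opening: 0.334
lid board -3.01 52.64
top needle 0.543 11 rad 28.1
scene needle 0.365 4 rad 21.8
12.35 [5.48905805e+02 2.50462401e-01 2.64322059e+02] [ 1.58682057 -0.83820715  4.65232393] [ 0.0760709  -0.04499877 -0.09325141] 0.3360094685809686 [ 3.13721876e+00 -7.54851562e-04 -7.07893070e-01]
```

View pics/t14.png

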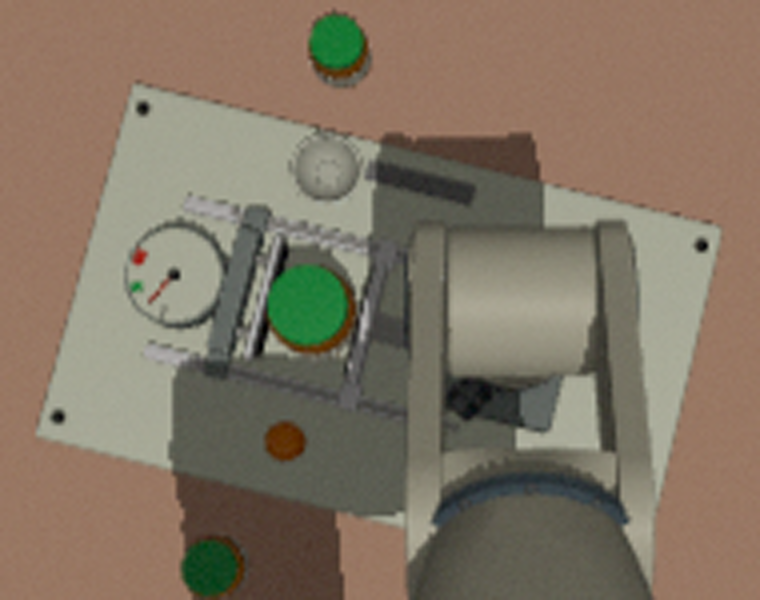

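The needle stands partway, pointing to about (150,302) in the crop. The gauge itself has moved with the pad, so I'll track its pivot for the angle and take a further cautious step.

```bash
cat > nd.py <<'E'
import cv2,numpy as np,sys
from h import ray
xd=np.array([.96984,-.24373]);yd=np.array([.24373,.96984])
def ang(f):
    im=cv2.imread(f).astype(float)[205:340,110:232]  # 4x crop of top
    b,g,r=im[...,0],im[...,1],im[...,2];red=(r-np.maximum(g,b)).clip(0)
    mx=im.max(2);yy,xx=np.mgrid[0:im.shape[0],0:im.shape[1]]
    w=(90-mx).clip(0)*(np.hypot(xx-62,yy-70)<18);p=np.array([(w*xx).sum(),(w*yy).sum()])/w.sum()
    d=np.hypot(xx-p[0],yy-p[1]);m=(red>40)&(d>8)&(d<40)
    n,l,st,c=cv2.connectedComponentsWithStats(m.astype(np.uint8))
    i=1+np.argmin([d[l==k].min() for k in range(1,n)])
    k=l==i;q=np.array([(red*xx)[k].sum(),(red*yy)[k].sum()])/red[k].sum()
    P,Q=[ray("top",(a+110)/4+140,(e+205)/4+120,53)[:2] for a,e in(p,q)]
    v=Q-P;return np.arctan2(v@yd,-(v@xd)),p+[110,205],q+[110,205]
if __name__=="__main__":
    for f in sys.argv[1:]:
        a,p,q=ang(f"pics/t{f}.png");print(f,"needle",a.round(3),p.round(1),q.round(1))
E
python3 nd.py base 9 11 13 14
```

```text
base needle 0.092 [170.3 274.4] [165.5 287.4]
9 needle 0.096 [170.4 274.4] [165.5 287.5]
11 needle 0.085 [170.3 274.4] [163.2 294. ]
13 needle 0.078 [170.3 274.3] [163.1 294.3]
14 needle 0.577 [174.2 274.8] [163.3 284.6]
```

```bash
python3 -m creep '25 0 0 0 5;25 0 0 0 10;25 0 0 0 15;25 0 0 0 20;25 0 0 0 22;25 0 0 0 22;25 0 0 0 22' 40
python3 - <<'E'
from h import *
needle("15");s=sense();print(s["clock"],s["contact_force"],s["wrist_torque"],s["opening"],s["tcp_rot"])
E
python3 nd.py 15; python3 - <<'E'
import cv2,numpy as np
r=[]
for k in("base","14","15"):
    a=cv2.imread(f"pics/t{k}.png")[200:350,100:240];b=cv2.imread(f"pics/s{k}.png")[300:400,450:600]
    r.append(np.vstack([cv2.resize(a,(260,280)),cv2.resize(b,(260,173))]))
cv2.imwrite("pics/cmp2.png",np.hstack(r))
E
```

```text
clock: 13.05
eef_pos: [548.8, 0.4, 264.3]
tcp_rot: [3.138, -0.002, -1.09]
contact_force: [1.3, 1.5, 4.8]
opening: 0.337
lid board -2.83 52.67
top needle 0.693 7 rad 24.7
scene needle 0.576 4 rad 15.1
13.15 [1.12529408 0.87532488 4.5621744 ] [ 0.35332432 -0.05080339 -0.08317788] 0.3358317564929884 [ 3.13776312e+00 -1.79691031e-03 -1.09026739e+00]
15 needle 0.84 [176.1 275.4] [159.5 284. ]
```

View pics/cmp2.png

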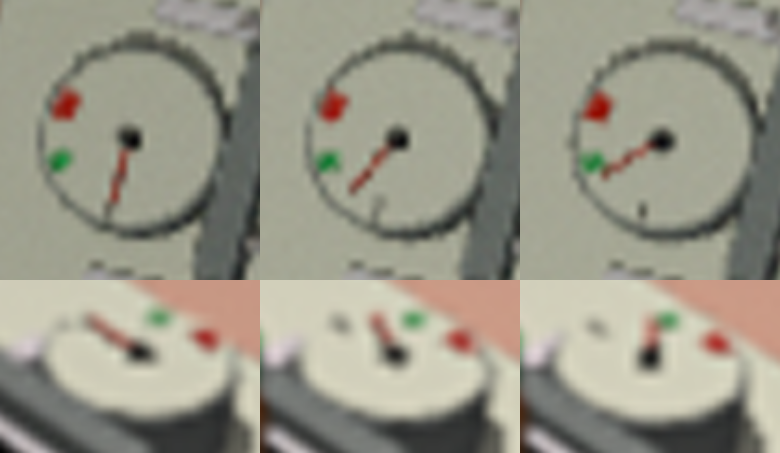

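The needle is just short of green, reading about 0.8–0.88, and the centre of the green mark measures about 1.02. I'll turn 12° more.

```bash
python3 -m creep '25 0 0 0 4;25 0 0 0 8;25 0 0 0 12;25 0 0 0 12;25 0 0 0 12' 40
python3 - <<'E'
from h import *
needle("16");s=sense();print(s["clock"],s["contact_force"],s["wrist_torque"],s["opening"],s["tcp_rot"])
E
python3 nd.py 16; python3 - <<'E'
import cv2,numpy as np
r=[]
for k in("base","15","16"):
    a=cv2.imread(f"pics/t{k}.png")[200:350,100:240];b=cv2.imread(f"pics/s{k}.png")[300:400,450:600]
    r.append(np.vstack([cv2.resize(a,(260,280)),cv2.resize(b,(260,173))]))
cv2.imwrite("pics/cmp3.png",np.hstack(r))
E
```

```text
clock: 13.65
eef_pos: [548.7, 0.5, 264.3]
tcp_rot: [3.138, -0.002, -1.297]
contact_force: [0.6, 1.6, 4.1]
opening: 0.339
lid board -3.26 52.7
top needle 0.904 7 rad 21.8
scene needle 0.775 3 rad 15.5
13.75 [1.37116476 2.18225085 4.97446408] [ 0.48374048 -0.17402469 -0.02661112] 0.3369457007137993 [ 3.13809202e+00 -2.21484490e-03 -1.29778287e+00]
16 needle 1.072 [178.  275.4] [169.  277.7]
```

View pics/cmp3.png

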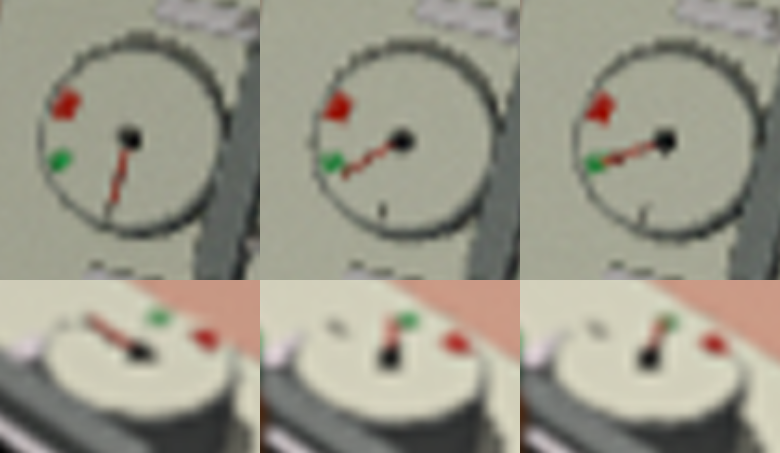

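The needle points into the green mark in both views, in the third dial at about (605,162). Now I'll release and retreat straight up.

```bash
python3 -m creep '100 0 0 0 0;100 0 0 0 0;100 0 0 0 0;100 0 0 0 0;100 0 0 0 0;100 0 0 0 0;100 0 0 0 0;100 0 0 0 0;100 0 0 -3 0;100 0 0 -6 0;100 0 0 -9 0;100 0 0 -12 0;100 0 0 -14 0;100 0 0 -14 0;100 0 0 -14 0;100 0 0 -14 0'
python3 - <<'E'
from h import *
needle("17");s=sense();print(s["clock"],s["eef_pos"],s["contact_force"],s["opening"])
E
python3 nd.py 17; python3 - <<'E'
import cv2,numpy as np
a=cv2.imread("pics/t17.png");b=cv2.imread("pics/s17.png")
cv2.imwrite("pics/fin.png",np.hstack([cv2.resize(a[200:350,100:240],(420,450)),cv2.resize(b[200:500,300:600],(380,450))[:, :380]]))
E
```

```text
clock: 15.35
eef_pos: [548.7, 0.9, 403.1]
tcp_rot: [3.136, -0.002, -1.298]
contact_force: [-0.5, -0.9, -0.3]
opening: 1.005
lid board -3.03 52.89
top needle 0.894 6 rad 21.8
scene needle 0.775 3 rad 15.5
15.45 [548.79870314   0.93116836 403.04813143] [ 0.56531904 -0.42404021 -0.34938074] 0.9977066386338614
17 needle 1.089 [178.2 275.5] [169.  277.7]
```

View pics/fin.png

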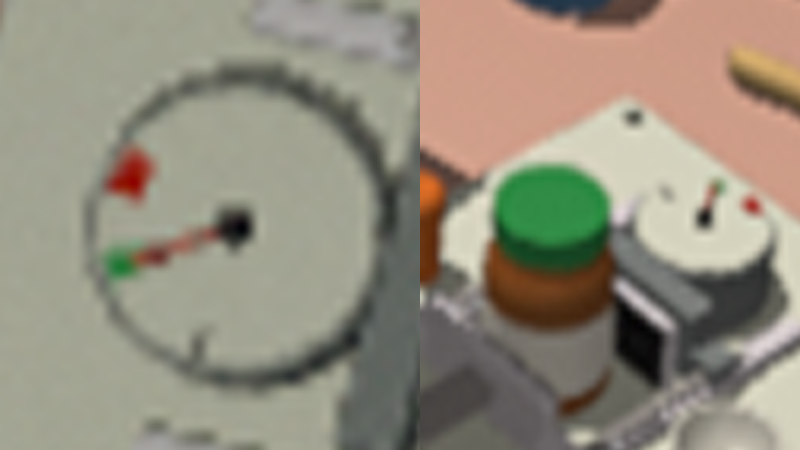

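View pics/s17.png

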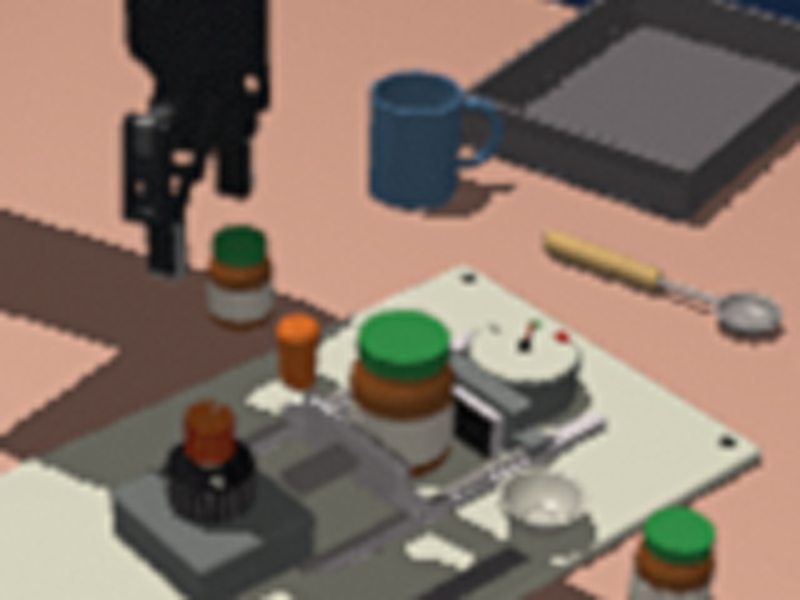

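The needle rests in the green mark, the jar is upright between the jaw and the pad, the gripper is clear and nothing else has moved. I'm handing the job in.

```bash
python3 -c "
from rig import *
print(sign_off())"
```

```text
the job is handed in; nothing more can be done
None
```

The jar is clamped with the gauge needle in the green band, and I handed the job in at about 15.5 s of the 64 s allowed.

- **Coarse ring:** I turned the black outer ring clockwise about 2.2 rad. The jaw met the jar and slid it to the far pad. I stopped as the needle began to stir, about 0.07 rad in the scene view, with the orange knob still unturned.
- **Fine knob:** I released the ring, gripped the orange inner knob and turned it about 64° clockwise in three steps, reading the gauge after each. I then let go and moved straight up.

**Last checks:**
- The pivot-tracked top-view reading put the needle at about 1.09 rad, with an uncertainty of about 0.1 rad. In both views it lies on the green mark, well short of red.
- It did not change when I released the knob.
- The jar is upright and its lid position is steady. The scene view shows the other objects nearby where they were, and the contact force on the tool is about zero.

**Disagreement:** a simpler needle reading that assumes a fixed dial centre gave 0.89 (top) and 0.78 (scene). I discounted it because the gauge moves with the pad, about 6.7 mm over this turn. The value expected from the knob angle, about 1.07 rad, agrees with the pivot-tracked reading.

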